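# Pack the shortbread and pump the box

### The job

Take every shortbread finger out of the bakery tray, pinching each only lightly because they crumble, and lay them all in the steel box in a single layer. Then seat the pump lid fully on the box and work the pump with two full strokes, pressing its head right down to the stop and letting it come right back up each time; finish with the lid on, all biscuits in the box, and the jar, the ball of cord and the tin left alone.

Things in the scene. Friction and masses are not known exactly. Their poses are not given: they have to be found in the camera images.
- tray: Low wooden bakery tray that cannot be moved, 148 mm along its x, 232 mm along its y, 14 mm high, with thin walls 4 mm thick making 2 (along x) by 3 (along y) compartments, each about 68 by 72 mm and 10 mm deep. Origin: centre of its underside, on the worktop; floor of the compartments at z = 4 mm; z up.
- box: Open rectangular steel food box that cannot be moved, outside 168 mm along its x, 148 mm along its y, 54 mm high; inside 160 x 140 mm and 50 mm deep, walls and floor 4 mm. Origin: centre of its underside, on the worktop; inner floor at z = 4 mm, rim at z = 54 mm; z up. Tray and box may stand on either side of the lid.
- lid_block (a point): Middle of the grey block on the loose lid (0.18 to 0.29 kg). The lid is picked up by this block: 64 mm along x, 40 mm along y, 26 mm high, on a plate 176 x 156 x 8 mm; the pump stands on it. The point is 13 mm above the plate's upper face; 33 mm up when the lid stands on the worktop, 75 mm above the box's origin when seated, x along the box's x (either way round). z up.
- lid_plug (a point): Centre of the underside of the lid's black stepped plug (150 x 130 mm, 12 mm deep in all, lower half 140 x 120 mm), 33 mm under lid_block. The plug drops into the box's mouth with 5 mm to spare on every side until the plate lies on the rim; then this point is 42 mm above the box's origin.
- pump_top (a point): Centre of the top face of the pump's round black head (36 mm diameter, 8 mm thick, on a thin stem out of the lid's block), 36 mm above point lid_block while the head is up; seated and up it is 111 mm above the worktop.
- pump (a joint): How far the pump head is pushed into the lid (m): 0 up, 0.014 down on its stop. A spring brings it back up; it takes 2 N to start and 8 N to reach the stop.
- jar: Glass jar with pebbles, about 72 mm wide, 85 mm high, near the right-hand end; not part of the job. Origin: centre of its underside.
- ball: Ball of wound cord, 70 mm, 57 mm high, at the back right; not part of the job. Origin: centre of its underside.
- tin: Small round lidded tin, 66 mm wide, 45 mm high, at the back left; not part of the job. Origin: centre of its underside.
- biscuit_1_mid (a point): Shortbread finger, a biscuit bar 56 mm along its x, 26 mm along its y, 24 mm high, 35 g, loose in a compartment of the tray (or absent). This point: its centre. It is brittle: a pinch of about 25 N on each finger is safe, 50 N on each breaks it.
- biscuit_2_mid (a point): Shortbread finger, a biscuit bar 56 mm along its x, 26 mm along its y, 24 mm high, 35 g, loose in a compartment of the tray (or absent). This point: its centre. It is brittle: a pinch of about 25 N on each finger is safe, 50 N on each breaks it.
- biscuit_3_mid (a point): Shortbread finger, a biscuit bar 56 mm along its x, 26 mm along its y, 24 mm high, 35 g, loose in a compartment of the tray (or absent). This point: its centre. It is brittle: a pinch of about 25 N on each finger is safe, 50 N on each breaks it.
- biscuit_4_mid (a point): Shortbread finger, a biscuit bar 56 mm along its x, 26 mm along its y, 24 mm high, 35 g, loose in a compartment of the tray (or absent). This point: its centre. It is brittle: a pinch of about 25 N on each finger is safe, 50 N on each breaks it.
- biscuit_5_mid (a point): Shortbread finger, a biscuit bar 56 mm along its x, 26 mm along its y, 24 mm high, 35 g, loose in a compartment of the tray (or absent). This point: its centre. It is brittle: a pinch of about 25 N on each finger is safe, 50 N on each breaks it.
- biscuit_6_mid (a point): Shortbread finger, a biscuit bar 56 mm along its x, 26 mm along its y, 24 mm high, 35 g, loose in a compartment of the tray (or absent). This point: its centre. It is brittle: a pinch of about 25 N on each finger is safe, 50 N on each breaks it.
Things that resemble listed ones, but are neither listed nor needed, are in the scene too. What is shaped like the box but orange is not meant.

How it is judged:
By the outcome, as a careful person would: the job done as asked, in the order asked, and still so for the second after the job is handed in, with the robot touching nothing.
Of biscuit_1, biscuit_2, biscuit_3, biscuit_4, biscuit_5, biscuit_6 only 4 to 6 are there at a start; the rules pass over those that are not, and their reading is None.
At some moment in a run one of lid may be knocked a few centimetres aside while the robot is not near it.
Once in a run the grip may slacken for a moment while it holds something.
It also fails if it takes over 210 s, if anything falls off the work surface, if the arm or the gripper's body presses on something with over 40 N, if the wrist force passes 120 N, or if a joint passes its speed limit or range.

### The arm

A 6-joint arm with a two-finger parallel gripper is mounted at the origin on a cart in front of the work surface, level with it; the furniture and walls round the work are solid. World frame = base frame: x ahead of the robot, y to its left, z up, the work surface at z = 0. Lengths are in m, angles in rad, forces in N, time in s.
With the tool pointing down it reaches from about 0.35 to 1 m from the base axis. Payload 7.1 kg.
Tool frame: the origin (TCP) lies on the mounting face of the last link; the fingertips stand 173 mm ahead of it and the grasp point (between the pads) lies 155 mm ahead of it (manip.finger_overhang is the distance from the TCP to the fingertips, in m); z points along the fingers, y is the line along which they close (so a half turn about z gives the same grasp; the last joint's range is limited). The gripper opens to 85 mm and grips with 20 to 120 N. Pads are 22 mm wide; open, the fingers measure 114 mm over their backs; the gripper's body (76 mm by 85 mm) begins 54 mm behind the grasp point. The pads swing forward as they close: fully open they stand 13 mm farther back than shut.
Start: joints at [-1.309, 0.423, 1.63, -0, 1.089, -0.019], TCP at [0.173, -0.601, 0.405] pointing down, gripper open.
Joint ranges: [-3, 3], [-0.9, 2.11], [0.09, 2.58], [-1.31, 4.45], [0.11, 2.69], [-2.54, 2.54]. Speed limits (rad/s): [2.39, 2.39, 3.01, 3.14, 3.14, 3.14].

### API

Orientations are given as a unit quaternion [w, x, y, z].
In Python, from rig import manip gives the robot as it stands.
- The arm moves only by the shell command python3 -m creep 'ROWS' [OPENING] [FORCE]. ROWS is JSON, a list of rows, each a list of 2 entries, a list of its own where there are three numbers: the shift along the tool's x, y, z scaled (see below), then the turn, a rotation vector about the tool's x, y, z scaled (see below). A call has 1 to 12 rows; each row is the pose to reach, as a shift and turn from the pose commanded when the call began, along the tool's axes at that moment, turning the shorter way round; what a row does not reach only later rows make up. The controller multiplies each number of a shift by 400 mm and each number of a turn by 180 degrees. A row lasts 1/8 s, in which the tool goes at most 62.5 mm and 10.7 degrees, less where a joint would pass 70% of its speed; a pose out of reach is approached as far as the arm can. A call with a number of a shift or a turn outside -1 to 1 is refused whole. A call with a gripper value outside its range is refused whole. OPENING is the opening, from -1 (shut) to 1 (fully open), so that 0 is half open, set as the call begins (- or left out, the last holds). The fingers move at their own pace and stop on an object; FORCE is the grip in N (left out, the last holds). Time passes only in rows, so rows that repeat a pose let the fingers close. It gives the time, the measured TCP pose, the force, the opening and the grip force at its end, in the units of the state.
- manip.read_state(): the state, without advancing time (a new reading comes with each control period).
- manip.get_image(name): name is "side" or "top"; returns (picture, depth): 480x640x3 uint8, red, green, blue; 480x640 float32, m along the optical axis (not along the pixel's ray), 0 where there is no reading.
- manip.camera_model(name): a dict with "fovy" (degrees; the focal length in pixels is half the picture's height over the tangent of half this angle, whatever the lens; pixels are square), "cx", "cy" (the principal point, pixels), "R" (3x3) and "t" (3): a world point X has camera coordinates R X + t. Camera axes: x right, y down, z forward; pixel columns grow to the right and rows downward; lengths in m; the calibration is good to about 2 mm. A picture is of the moment at which its call begins. camera_model takes no time and is no camera call.
- manip.close_job(): hands the job in; it is judged then, once.
The state is a dict: "t": time; "joint_pos": joint angles; "joint_velocities": joint speeds; "joint_torque": joint torques, N m; "eef_pos": TCP position; "orientation": TCP orientation; "contact_force": force on the tool from outside, world axes, zero at the start; "ft_torque": the same for the moment, N m; "opening": opening from 0.0 (shut) to 1.0 (fully open); "finger_force": force on a finger pad.
Only numpy, scipy, OpenCV 4.12 (cv2) and the standard library are available. Lean on these libraries where they do the work, as an engineer would, in place of code of your own. Each camera call takes 0.05 s, during which the arm holds its last target. There are 200 camera calls.

## Working session

There is one attempt and no reset: what is moved stays moved. The work goes in short steps, Python scripts to look and compute and a shell command to move; the robot and the scene stay as the last step left them, time stands still between calls to the robot, and variables do not carry over. Pictures are saved under pics/ and viewed, at most 14 in all, crops included, and the job is handed in when it is done.

```bash
ls; mkdir -p pics; python3 - <<'E'
from rig import manip
import cv2,numpy as np
s=manip.read_state();print(s)
for n in("top","side"):
    p,d=manip.get_image(n);c=manip.camera_model(n);print(n,c)
    cv2.imwrite(f"pics/{n}0.png",p[:,:,::-1]);np.save(f"pics/{n}0.npy",d)
print(manip.finger_overhang)
E
```

```text
pics
{'t': 0.0, 'joint_pos': array([-1.30899221e+00,  4.23869730e-01,  1.63070533e+00, -4.86646062e-06,
        1.08862842e+00, -1.89737893e-02]), 'joint_velocities': array([ 8.84413493e-04,  3.47541244e-04, -7.78090433e-04,  4.11468013e-04,
       -2.11849133e-04,  5.49136121e-06]), 'joint_torque': array([ 2.14569889e-03, -5.57375014e+01, -2.81739932e+01,  9.72195789e-05,
        7.38554634e-03, -1.77241709e-06]), 'eef_pos': array([ 0.17315509, -0.60023623,  0.40392142]), 'orientation': array([-7.99220625e-04,  9.90161166e-01,  1.39929324e-01, -9.96880558e-05]), 'contact_force': array([-0.4417643 , -0.08324817,  0.15984864]), 'ft_torque': array([ 0.00803587, -0.00155951, -0.00946507]), 'finger_force': 0.0, 'opening': 1.0016117549397967}
top {'fovy': 55.09821318596693, 'cx': 324.09520018153466, 'cy': 244.9585418514862, 'R': array([[ 0.01346028, -0.99958543, -0.02545189],
       [-0.99406752, -0.01062982, -0.10824404],
       [ 0.10792861,  0.02675789, -0.99379849]]), 't': array([-0.16013888,  0.57136181,  1.31947285])}
side {'fovy': 47.40715761618108, 'cx': 319.80049691087805, 'cy': 244.94060885325942, 'R': array([[-0.2150937 , -0.97658319,  0.00446918],
       [-0.42249425,  0.08892707, -0.90199256],
       [ 0.88047335, -0.19590112, -0.43172843]]), 't': array([-0.0393754 ,  0.3278224 ,  1.08405969])}
0.1734
```

View pics/top0.png

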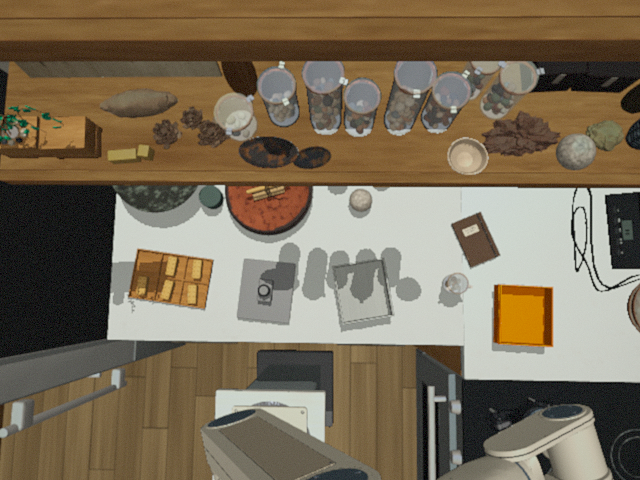

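View pics/side0.png

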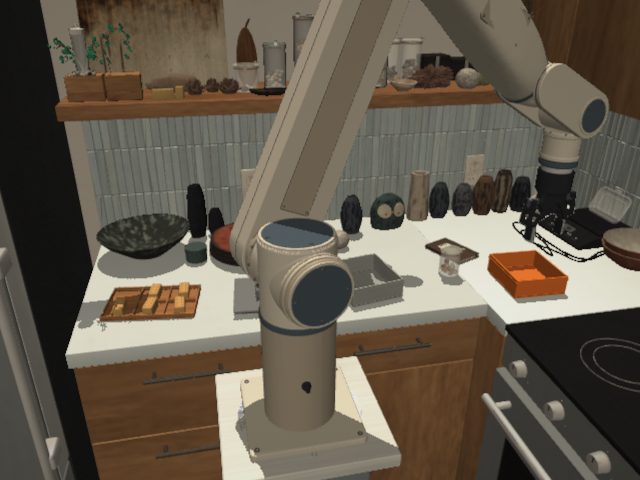

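The top view shows the tray at (172,278), grey lid with pump at (266,290), steel box at (362,292), jar (455,283), ball (360,200) and tin (210,197).

Things that could be mistaken:
- **Box:** the steel box at (362,292) fits. The orange one at (522,316) is excluded.
- **Biscuits:** the tan bars in the tray fit, at about (172,265), (195,268), (140,288), (167,290) and (191,296). The yellow bars on the shelf at (122,155) and (145,152) are not in the tray.
- **Lid:** the plate at (266,290) with a block and pump fits. The brown book at (475,240) does not.

I'll check these in one close crop.

```bash
cat > h.py <<'E'
import numpy as np,cv2
from rig import manip
def cast(n,uv,z):
    c=manip.camera_model(n);f=240/np.tan(np.radians(c["fovy"])/2);R=np.array(c["R"]);t=np.array(c["t"])
    uv=np.atleast_2d(np.asarray(uv,float));o=-R.T@t
    d=np.c_[(uv[:,0]-c["cx"])/f,(uv[:,1]-c["cy"])/f,np.ones(len(uv))]@R
    return o+d*((z-o[2])/d[:,2])[:,None]
def cloud(n,dep):
    c=manip.camera_model(n);f=240/np.tan(np.radians(c["fovy"])/2);R=np.array(c["R"]);t=np.array(c["t"])
    v,u=np.mgrid[:480,:640]
    P=np.stack([(u-c["cx"])/f*dep,(v-c["cy"])/f*dep,dep],-1)
    return (P-t)@R
def shot(n,tag):
    p,d=manip.get_image(n);cv2.imwrite(f"pics/{n}{tag}.png",p[:,:,::-1]);np.save(f"pics/{n}{tag}.npy",d);return p,d
E
python3 - <<'E'
from h import *
im=cv2.imread("pics/top0.png");d=np.load("pics/top0.npy");W=cloud("top",d)
a=cv2.resize(im[240:335,120:400],None,fx=2.8,fy=2.8,interpolation=cv2.INTER_CUBIC)
s=cv2.imread("pics/side0.png");b=cv2.resize(s[270:330,95:255],None,fx=4.9,fy=4.9,interpolation=cv2.INTER_CUBIC)
o=np.zeros((a.shape[0]+b.shape[0],max(a.shape[1],b.shape[1]),3),np.uint8);o[:a.shape[0],:a.shape[1]]=a;o[a.shape[0]:,:b.shape[1]]=b
cv2.imwrite("pics/crop0.png",o);print(o.shape)
for u,v in [(172,265),(195,268),(140,288),(167,290),(191,296),(250,270),(266,278),(265,290),(362,292),(340,285),(330,330),(220,300)]:print(u,v,W[v,u].round(4),im[v,u])
E
```

```text
(560, 784, 3)
172 265 [0.5092 0.294  0.0277] [ 97 173 207]
195 268 [0.5011 0.2249 0.0293] [ 96 173 209]
140 288 [0.4406 0.3867 0.0245] [ 82 154 190]
167 290 [0.4358 0.3062 0.0248] [ 95 172 208]
191 296 [0.4193 0.2338 0.027 ] [ 98 173 208]
250 270 [0.4978 0.0647 0.0181] [144 149 149]
266 278 [0.475  0.0172 0.0145] [90 91 91]
265 290 [0.4393 0.0117 0.0633] [143 150 149]
362 292 [ 0.4378 -0.2663  0.0017] [110 116 114]
340 285 [ 0.4574 -0.2012  0.0049] [112 119 120]
330 330 [ 0.3258 -0.1732  0.0024] [201 210 208]
220 300 [ 0.4084  0.156  -0.0046] [200 209 205]
```

View pics/crop0.png

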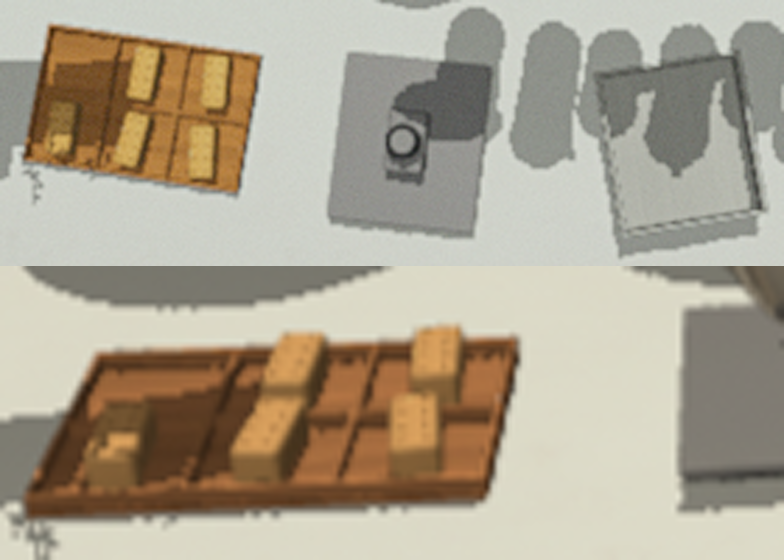

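Five biscuits: in the crop they lie at (145,72), (215,80), (60,128, partly in shadow), (133,138) and (202,152). The upper-left compartment looks empty. The lid's block and pump are at (405,145) and the steel box at (680,145). Next I'll measure them.

```bash
cat > meas.py <<'E'
from h import *
def rects(n,mask,z,lo,hi):
    out=[]
    cs,_=cv2.findContours(mask,cv2.RETR_EXTERNAL,cv2.CHAIN_APPROX_NONE)
    for c in cs:
        a=cv2.contourArea(c)
        if lo<a<hi:
            P=cast(n,c[:,0,:],z)[:,:2]
            (x,y),(w,h),ang=cv2.minAreaRect((P*1000).astype(np.float32))
            m=cv2.moments(c); ctr=cast(n,[[m["m10"]/m["m00"],m["m01"]/m["m00"]]],z)[0]
            if w<h: w,h,ang=h,w,ang+90
            ang=(ang+90)%180-90
            out.append((round(m["m10"]/m["m00"]),round(m["m01"]/m["m00"]),ctr[:2].round(4),(round(x),round(y)),round(w),round(h),round(ang,1)))
    return out
def biscuits(n,im,roi):
    K=4;hsv=cv2.cvtColor(im,cv2.COLOR_BGR2HSV)
    r,g,b=[im[:,:,i].astype(float) for i in(2,1,0)]
    m=((g/(r+1)>0.76)&(b/(r+1)<0.62)&(r>60)).astype(np.uint8)*255
    if n=="top": m[:]=m*(r>170)
    k=np.zeros_like(m);x0,y0,x1,y1=roi;k[y0:y1,x0:x1]=m[y0:y1,x0:x1]
    return k
E
python3 - <<'E'
from meas import *
t=cv2.imread("pics/top0.png");s=cv2.imread("pics/side0.png")
for n,im,roi in(("top",t,(125,240,220,312)),("side",s,(100,280,205,325))):
    m=biscuits(n,im,roi);cv2.imwrite(f"pics/m{n}.png",m)
    for r in rects(n,m,0.028,20,900):print(n,r)
# shadowed biscuit pixels
print(t[280:300,132:150].tolist()[6][:])
# tray: saturated; box/lid by grey vs white
hsv=cv2.cvtColor(t,cv2.COLOR_BGR2HSV)
m=cv2.inRange(hsv,(5,90,30),(30,255,255));m[:240]=0;m[:, :120]=0;m[315:]=0;m[:,220:]=0
print("tray",rects("top",m,0.014,2000,1e5))
d=np.load("pics/top0.npy");W=cloud("top",d)
# lid plate: grey values
g=cv2.cvtColor(t,cv2.COLOR_BGR2GRAY)
m=cv2.inRange(g,60,165);m[:250]=0;m[335:]=0;m[:,:230]=0;m[:,300:]=0
print("lid",rects("top",m,0.02,1000,1e5))
z=W[:,:,2];
m=((z>0.03)&(z<0.09)).astype(np.uint8)*255;m[:250]=0;m[335:]=0;m[:,:230]=0;m[:,400:]=0
print("high",rects("top",m,0.046,20,1e5))
m[:,:310]=0;print("boxrim",rects("top",m,0.054,10,1e5))
v,u=np.nonzero(m);P=W[v,u];print(len(P));print(cv2.minAreaRect((P[:,:2]*1000).astype(np.float32)))
E
```

```text
top (141, 291, array([0.433 , 0.3817]), (432, 385), 24, 17, -86.8)
top (191, 294, array([0.4263, 0.2329]), (427, 234), 50, 24, 2.5)
top (166, 289, array([0.4376, 0.3075]), (438, 307), 55, 24, -15.9)
top (196, 269, array([0.4997, 0.2221]), (500, 222), 50, 24, 2.5)
top (171, 265, array([0.5083, 0.2982]), (508, 299), 53, 24, -8.7)
[[33, 65, 93], [41, 75, 111], [34, 74, 111], [34, 71, 108], [41, 84, 125], [53, 106, 143], [58, 110, 142], [55, 101, 134], [55, 110, 141], [50, 105, 136], [59, 108, 140], [55, 111, 142], [55, 107, 138], [45, 81, 111], [31, 58, 80], [40, 64, 83], [28, 66, 96], [49, 77, 112]]
tray [(171, 278, array([0.471 , 0.3014]), (472, 302), 231, 146, 82.3)]
lid [(268, 289, array([0.4437, 0.0087]), (455, 7), 221, 169, -4.9)]
high [(265, 290, array([0.4404, 0.0138]), (441, 14), 63, 42, -5.6), (363, 290, array([ 0.4425, -0.2668]), (443, -267), 169, 151, 10.1)]
boxrim [(363, 290, array([ 0.4424, -0.2663]), (443, -266), 168, 151, 10.1)]
459
((443.5511779785156, -266.9489440917969), (168.56149291992188, 152.19271850585938), 10.049030303955078)
```

```bash
python3 - <<'E'
from meas import *
t=cv2.imread("pics/top0.png");s=cv2.imread("pics/side0.png")
def pca(n,m):
    k,lab,st,_=cv2.connectedComponentsWithStats(m)
    for i in range(1,k):
        if st[i,4]<40:continue
        v,u=np.nonzero(lab==i);P=cast(n,np.c_[u,v],0.028)[:,:2];c=P.mean(0);w,V=np.linalg.eigh(np.cov((P-c).T))
        e=V[:,1];e=e*np.sign(e[0]);print(n,(u.mean().round(1),v.mean().round(1)),c.round(4),np.degrees(np.arctan2(e[1],e[0])).round(1),(np.sqrt(12*w)*1000).round(0),st[i,4])
pca("top",biscuits("top",t,(125,240,220,312)))
g,r,b=[t[:,:,i].astype(float) for i in(1,2,0)]
m=((r>128)&(g/r>0.72)).astype(np.uint8)*255;k=np.zeros_like(m);k[272:302,134:151]=m[272:302,134:151];pca("top",k)
for row in t[274:302,132:152,1]:print(*row)
g,r,b=[s[:,:,i].astype(float) for i in(1,2,0)]
print(s[295,180],s[310,190],s[320,148],s[305,172],)
E
```

```text
top (np.float64(170.5), np.float64(265.3)) [0.5084 0.2982] -8.0 [24. 53.] 146
top (np.float64(196.0), np.float64(268.5)) [0.4997 0.2221] -3.2 [24. 52.] 146
top (np.float64(166.2), np.float64(289.4)) [0.4377 0.3075] -14.9 [23. 54.] 148
top (np.float64(191.3), np.float64(293.6)) [0.4265 0.2329] 1.2 [25. 52.] 149
top (np.float64(140.7), np.float64(290.7)) [0.4328 0.3826] -70.4 [16. 24.] 40
top (np.float64(140.8), np.float64(286.2)) [0.4459 0.3831] -6.0 [24. 52.] 140
top (np.float64(141.1), np.float64(299.6)) [0.4067 0.3802] 86.4 [11. 51.] 59
105 60 58 75 64 72 73 72 70 72 70 69 73 78 70 70 72 72 73 72
90 55 53 75 71 71 67 74 69 69 66 65 70 67 71 75 70 71 76 71
70 49 69 73 75 72 81 88 90 87 79 81 81 77 74 67 70 71 66 71
66 47 67 73 72 71 85 97 100 106 102 104 106 98 81 66 57 72 71 72
67 48 72 76 70 73 91 97 94 103 112 106 101 105 91 63 60 65 78 81
63 53 73 72 71 79 89 106 99 103 114 102 99 103 85 61 53 65 77 77
54 58 69 69 69 85 107 108 112 112 110 111 113 112 84 59 53 71 69 79
51 59 72 65 72 84 103 108 111 108 108 111 107 107 77 52 57 66 74 70
47 67 71 72 70 79 93 97 96 111 105 106 108 
[... 876 characters left out ...]
25 118 114 112 97 87 92 97 86 77 65 72 103 130 126 127 122
120 113 117 110 107 116 104 94 75 79 76 73 78 77 79 104 128 130 116 107
127 112 111 118 117 94 108 117 92 80 60 62 71 74 92 113 128 130 114 79
145 139 140 140 126 102 114 114 107 101 80 70 102 118 110 119 107 106 84 72
190 192 190 180 147 139 138 137 132 132 126 115 120 133 115 115 116 119 110 96
205 202 211 204 192 192 192 174 151 148 151 145 140 142 135 134 142 139 125 123
170 165 196 212 210 210 210 204 191 187 193 191 187 189 190 193 176 144 136 142
[ 52  93 126] [ 63 107 164] [150 165 170] [ 61 106 163]<stdin>:11: RuntimeWarning: divide by zero encountered in divide
<stdin>:11: RuntimeWarning: invalid value encountered in divide
```

```bash
cat > plan.py <<'E'
import sys,json,numpy as np
from scipy.spatial.transform import Rotation as Ro
from rig import manip
def down(yaw):
    return Ro.from_euler("z",yaw,degrees=True)*Ro.from_euler("x",180,degrees=True)
def plan(calls,start=None):
    s=manip.read_state()
    if start is None: p=np.array(s["eef_pos"]);q=Ro.from_quat(np.roll(s["orientation"],-1))
    else: p=np.array(start[:3]);q=down(start[3])
    for c in calls:
        p0,q0=p,q
        for w in c:
            p=np.array(w[:3]);q=down(w[3])
            d=q0.inv().apply(p-p0);r=(q0.inv()*q).as_rotvec()
            print(w,"->",(d/.4).round(4).tolist(),(r/np.pi).round(4).tolist(),"rows>=",max(np.linalg.norm(d)/.0625,np.degrees(np.linalg.norm(r))/10.7).round(1))
        print("--")
E
python3 - <<'E'
from plan import *
plan([[(.45,-.25,.38,90)],[(.5084,.2982,.30,172)]])
E
```

```text
(0.45, -0.25, 0.38, 90) -> [0.9077, -0.6495, 0.0609] [-0.0004, -0.0003, -0.4106] rows>= 7.2
--
(0.5084, 0.2982, 0.3, 172) -> [1.3705, 0.146, 0.2] [0.0, 0.0, -0.4556] rows>= 8.9
--
```

```bash
python3 -m creep '[[[0.9,-0.65,0.06],[0,0,-0.41]],[[0.9,-0.65,0.06],[0,0,-0.41]],[[0.9,-0.65,0.06],[0,0,-0.41]],[[0.9,-0.65,0.06],[0,0,-0.41]],[[0.9,-0.65,0.06],[0,0,-0.41]],[[0.9,-0.65,0.06],[0,0,-0.41]],[[0.9,-0.65,0.06],[0,0,-0.41]],[[0.9,-0.65,0.06],[0,0,-0.41]],[[0.9,-0.65,0.06],[0,0,-0.41]]]' -0.15 25; python3 - <<'E'
from plan import *
plan([[(.49,.1,.34,130)],[(.5084,.2982,.25,172)]])
E
```

```text
t: 1.23
eef_pos: [0.4471, -0.2506, 0.3805]
orientation: [-0.0, 0.708, 0.707, -0.0]
contact_force: [-0.4, -0.1, -0.4]
opening: 0.428
finger_force: 0.0
(0.49, 0.1, 0.34, 130) -> [0.8767, 0.1061, 0.1011] [-0.0002, -0.0001, -0.2227] rows>= 5.7
--
(0.5084, 0.2982, 0.25, 172) -> [0.35, 0.3537, 0.225] [0.0, 0.0, -0.2333] rows>= 3.9
--
```

```bash
python3 -m creep '[[[0.877,0.106,0.1],[0,0,-0.223]],[[0.877,0.106,0.1],[0,0,-0.223]],[[0.877,0.106,0.1],[0,0,-0.223]],[[0.877,0.106,0.1],[0,0,-0.223]],[[0.877,0.106,0.1],[0,0,-0.223]],[[0.877,0.106,0.1],[0,0,-0.223]],[[0.877,0.106,0.1],[0,0,-0.223]]]'; python3 -m creep '[[[0.35,0.354,0.225],[0,0,-0.233]],[[0.35,0.354,0.225],[0,0,-0.233]],[[0.35,0.354,0.225],[0,0,-0.233]],[[0.35,0.354,0.225],[0,0,-0.233]],[[0.35,0.354,0.225],[0,0,-0.233]],[[0.35,0.354,0.225],[0,0,-0.233]],[[0.35,0.354,0.225],[0,0,-0.233]]]'; python3 - <<'E'
from plan import *
print(manip.read_state()["joint_pos"])
plan([[(.5084,.2982,.184,172)]])
E
```

```text
t: 2.1
eef_pos: [0.4905, 0.1005, 0.3404]
orientation: [-0.0, 0.422, 0.907, -0.0]
contact_force: [-0.9, -0.1, -1.0]
opening: 0.426
finger_force: 0.0
t: 2.98
eef_pos: [0.5091, 0.2963, 0.2514]
orientation: [0.0, 0.072, 0.997, 0.0]
contact_force: [-0.0, -0.2, -1.0]
opening: 0.425
finger_force: 0.0
[ 5.06896036e-01  5.81795313e-01  1.79609221e+00 -2.46613808e-04
  7.63248991e-01 -9.19867136e-01]
(0.5084, 0.2982, 0.184, 172) -> [0.0024, 0.0045, 0.1686] [0.0, 0.0001, -0.0013] rows>= 1.1
--
```

```bash
python3 -m creep '[[[0,0,0.05],[0,0,0]],[[0,0,0.1],[0,0,0]],[[0,0,0.14],[0,0,0]],[[0,0,0.168],[0,0,0]],[[0,0,0.168],[0,0,0]]]'; python3 -m creep '[[[0,0,0],[0,0,0]],[[0,0,0],[0,0,0]],[[0,0,0],[0,0,0]],[[0,0,0],[0,0,0]],[[0,0,0],[0,0,0]]]' -1 22; python3 -m creep '[[[0,0,-0.1],[0,0,0]],[[0,0,-0.2],[0,0,0]],[[0,0,-0.34],[0,0,0]],[[0,0,-0.34],[0,0,0]]]'; python3 - <<'E'
from plan import *
B=np.array([.443,-.2665]);c,s=np.cos(np.radians(10.1)),np.sin(np.radians(10.1))
for x in(-47,0,47):
  for y in(-34,34):
    print(x,y,(B+np.array([[c,-s],[s,c]])@[x/1e3,y/1e3]).round(4))
plan([[(.52,0,.32,136)],[(.4976,-.2247,.32,100.1)],[(.4976,-.2247,.186,100.1)]])
E
```

```text
t: 3.6
eef_pos: [0.5081, 0.2979, 0.1822]
orientation: [-0.001, 0.07, 0.998, -0.001]
contact_force: [-0.2, 0.9, 0.1]
opening: 0.421
finger_force: 0.0
t: 4.22
eef_pos: [0.5086, 0.2981, 0.1837]
orientation: [0.0, 0.07, 0.998, 0.0]
contact_force: [-0.3, -0.3, -0.8]
opening: 0.301
finger_force: 23.3
t: 4.72
eef_pos: [0.5099, 0.2989, 0.3242]
orientation: [0.004, 0.07, 0.998, 0.002]
contact_force: [-0.5, -0.1, -0.8]
opening: 0.296
finger_force: 23.3
-47 -34 [ 0.4027 -0.3082]
-47 34 [ 0.3908 -0.2413]
0 -34 [ 0.449 -0.3  ]
0 34 [ 0.437 -0.233]
47 -34 [ 0.4952 -0.2917]
47 34 [ 0.4833 -0.2248]
(0.52, 0, 0.32, 136) -> [-0.1293, -0.7364, 0.0073] [0.0024, 0.0016, 0.1998] rows>= 4.8
--
(0.4976, -0.2247, 0.32, 100.1) -> [-0.3499, -0.443, -0.0] [0.0, -0.0, 0.1994] rows>= 3.6
--
(0.4976, -0.2247, 0.186, 100.1) -> [0.0, -0.0, 0.335] [0.0, 0.0, 0.0] rows>= 2.1
--
```

```bash
python3 -m creep '[[[-0.13,-0.736,0],[0,0,0.2]],[[-0.13,-0.736,0],[0,0,0.2]],[[-0.13,-0.736,0],[0,0,0.2]],[[-0.13,-0.736,0],[0,0,0.2]],[[-0.13,-0.736,0],[0,0,0.2]],[[-0.13,-0.736,0],[0,0,0.2]],[[-0.13,-0.736,0],[0,0,0.2]]]'; python3 - <<'E'
from plan import *
plan([[(.4833,-.2248,.32,100.1)],[(.4833,-.2248,.186,100.1)]])
E
```

```text
t: 5.6
eef_pos: [0.5186, -0.0007, 0.3189]
orientation: [-0.001, 0.375, 0.927, -0.0]
contact_force: [-0.8, -0.1, -0.0]
opening: 0.297
finger_force: 23.3
(0.4833, -0.2248, 0.32, 100.1) -> [-0.3264, -0.464, -0.0029] [-0.0003, -0.0003, 0.199] rows>= 3.6
--
(0.4833, -0.2248, 0.186, 100.1) -> [0.0, -0.0, 0.335] [0.0, 0.0, 0.0] rows>= 2.1
--
```

```bash
python3 -m creep '[[[-0.326,-0.464,0],[0,0,0.199]],[[-0.326,-0.464,0],[0,0,0.199]],[[-0.326,-0.464,0],[0,0,0.199]],[[-0.326,-0.464,0],[0,0,0.199]],[[-0.326,-0.464,0],[0,0,0.199]],[[-0.326,-0.464,0],[0,0,0.199]],[[-0.326,-0.464,0],[0,0,0.199]]]'; python3 -m creep '[[[0,0,0.1],[0,0,0]],[[0,0,0.2],[0,0,0]],[[0,0,0.27],[0,0,0]],[[0,0,0.31],[0,0,0]],[[0,0,0.335],[0,0,0]],[[0,0,0.335],[0,0,0]]]'; python3 -m creep '[[[0,0,0],[0,0,0]],[[0,0,0],[0,0,0]],[[0,0,0],[0,0,0]]]' -0.25; python3 -m creep '[[[0,0,-0.06],[0,0,0]],[[0,0,-0.2],[0,0,0]],[[0,0,-0.335],[0,0,0]],[[0,0,-0.335],[0,0,0]]]' ;  python3 - <<'E'
from plan import *
plan([[(.52,0,.32,136)],[(.4997,.2221,.28,177)],[(.4997,.2221,.184,177)]])
E
```

```text
t: 6.48
eef_pos: [0.484, -0.2231, 0.3194]
orientation: [-0.0, 0.641, 0.768, 0.0]
contact_force: [0.4, -0.3, 0.0]
opening: 0.299
finger_force: 23.3
t: 7.22
eef_pos: [0.4839, -0.2243, 0.1861]
orientation: [0.0, 0.641, 0.767, 0.0]
contact_force: [-1.3, 0.7, 1.3]
opening: 0.298
finger_force: 25.7
t: 7.6
eef_pos: [0.4825, -0.2246, 0.1862]
orientation: [-0.001, 0.642, 0.767, -0.001]
contact_force: [-8.3, -1.5, 6.3]
opening: 0.375
finger_force: 4.7
t: 8.1
eef_pos: [0.4853, -0.2254, 0.3245]
orientation: [0.005, 0.642, 0.767, 0.001]
contact_force: [0.5, -0.3, -0.7]
opening: 0.376
finger_force: 0.0
(0.52, 0, 0.32, 136) -> [0.5393, 0.1847, 0.0096] [0.002, 0.0027, -0.1991] rows>= 3.6
--
(0.4997, 0.2221, 0.28, 177) -> [0.4222, 0.3642, 0.1] [0.0, 0.0, -0.2278] rows>= 3.8
--
(0.4997, 0.2221, 0.184, 177) -> [-0.0, -0.0, 0.24] [0.0, 0.0, 0.0] rows>= 1.5
--
```

```bash
python3 -m creep '[[[0.54,0.185,0],[0,0,-0.2]],[[0.54,0.185,0],[0,0,-0.2]],[[0.54,0.185,0],[0,0,-0.2]],[[0.54,0.185,0],[0,0,-0.2]],[[0.54,0.185,0],[0,0,-0.2]],[[0.54,0.185,0],[0,0,-0.2]]]' -0.15; python3 -m creep '[[[0.422,0.364,0.1],[0,0,-0.228]],[[0.422,0.364,0.1],[0,0,-0.228]],[[0.422,0.364,0.1],[0,0,-0.228]],[[0.422,0.364,0.1],[0,0,-0.228]],[[0.422,0.364,0.1],[0,0,-0.228]],[[0.422,0.364,0.1],[0,0,-0.228]]]'; python3 - <<'E'
from plan import *
from meas import *
p,d=shot("top","1");im=p[:,:,::-1].copy()
cv2.imwrite("pics/c1.png",cv2.resize(im[240:340,230:410],None,fx=4,fy=4,interpolation=cv2.INTER_CUBIC))
print(rects("top",biscuits("top",im,(325,250,400,330)),.028,20,900))
plan([[(.4997,.2221,.184,177)]])
E
```

```text
t: 8.85
eef_pos: [0.5182, 0.0008, 0.319]
orientation: [-0.0, 0.373, 0.928, -0.0]
contact_force: [-0.0, 0.3, 0.8]
opening: 0.425
finger_force: 0.0
t: 9.6
eef_pos: [0.4978, 0.2215, 0.2793]
orientation: [-0.0, 0.026, 1.0, -0.0]
contact_force: [-0.1, -0.6, -0.4]
opening: 0.426
finger_force: 0.0
[(350, 276, array([ 0.4839, -0.2301]), (483, -230), 26, 15, -9.0)]
(0.4997, 0.2221, 0.184, 177) -> [-0.0046, 0.0025, 0.2388] [-0.0001, -0.0001, 0.0] rows>= 1.5
--
```

View pics/c1.png

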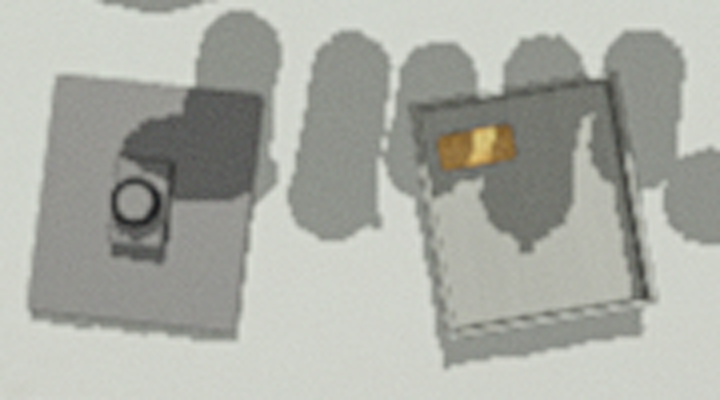

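The biscuit lies flat in the box's top-left corner, at (478,148) in the crop. The outer finger brushed the wall on release, so I'll use slightly tighter slots and a smaller release opening.

```bash
python3 - <<'E'
from plan import *
B=np.array([.443,-.2665]);c,s=np.cos(np.radians(10.1)),np.sin(np.radians(10.1))
sl=lambda x,y:tuple((B+np.array([[c,-s],[s,c]])@[x/1e3,y/1e3]).round(4))
pk=dict(B=(.4997,.2221,177),D=(.4265,.2329,181),C=(.4377,.3075,165),E=(.4459,.3831,172))
pl=dict(B=sl(45,-34),D=sl(-45,-34),C=sl(-45,34),E=sl(.5,34));mid=(.5,0,.32,136)
ks="BDCE"
for i,k in enumerate(ks):
    x,y,a=pk[k];u,v=pl[k];print("=====",k)
    calls=[[(x,y,.324,a),mid],[(u,v,.32,100.1)]]
    plan([[mid]],(x,y,.324,a));plan([[(u,v,.32,100.1)]],mid)
    plan([[mid]],(u,v,.32,100.1))
    if i<3: X,Y,A=pk[ks[i+1]];print("next");plan([[(X,Y,.28,A)]],mid)
E
```

```text
===== B
(0.5, 0, 0.32, 136) -> [-0.0298, -0.5544, 0.01] [0.0, -0.0, 0.2278] rows>= 3.8
--
(np.float64(0.4933), np.float64(-0.2921), 0.32, 100.1) -> [-0.4952, -0.5369, -0.0] [0.0, -0.0, 0.1994] rows>= 4.7
--
(0.5, 0, 0.32, 136) -> [0.716, 0.1446, 0.0] [0.0, 0.0, -0.1994] rows>= 4.7
--
next
(0.4265, 0.2329, 0.28, 181) -> [0.5366, 0.2912, 0.1] [0.0, 0.0, -0.25] rows>= 4.2
--
===== D
(0.5, 0, 0.32, 136) -> [-0.1736, -0.5854, 0.01] [-0.0, -0.0, 0.25] rows>= 4.2
--
(np.float64(0.4047), np.float64(-0.3079), 0.32, 100.1) -> [-0.3633, -0.7192, -0.0] [0.0, -0.0, 0.1994] rows>= 5.2
--
(0.5, 0, 0.32, 136) -> [0.716, 0.3695, 0.0] [0.0, 0.0, -0.1994] rows>= 5.2
--
next
(0.4377, 0.3075, 0.28, 165) -> [0.6461, 0.4448, 0.1] [0.0, 0.0, -0.1611] rows>= 5.1
--
===== C
(0.5, 0, 0.32, 136) -> [-0.3494, -0.7022, 0.01] [0.0, -0.0, 0.1611] rows>= 5.0
--
(np.float64(0.3927), np.float64(-0.2409), 0.32, 100.1) -> [-0.2254, -0.6196, -0.0] [0.0, -0.0, 0.1994] rows>= 4.2
--
(0.5, 0, 0.32, 136) -> [0.5459, 0.3697, 0.0] [0.0, 0.0, -0.1994] rows>= 4.2
--
next
(0.4459, 0.3831, 0.28, 172) -> [0.7626, 0.595, 0.1] [-0.0, 0.0, -0.2] rows>= 6.2
--
===== E
(0.5, 0, 0.32, 136) -> [-0.2672, -0.9296, 0.01] [0.0, -0.0, 0.2] rows>= 6.2
--
(np.float64(0.4375), np.float64(-0.2329), 0.32, 100.1) -> [-0.2921, -0.5274, -0.0] [0.0, -0.0, 0.1994] rows>= 3.9
--
(0.5, 0, 0.32, 136) -> [0.5458, 0.2559, 0.0] [0.0, 0.0, -0.1994] rows>= 3.9
--
```

```bash
python3 -m creep '[[[0,0,0.1],[0,0,0]],[[0,0,0.18],[0,0,0]],[[0,0,0.22],[0,0,0]],[[0,0,0.24],[0,0,0]],[[0,0,0.24],[0,0,0]]]'; python3 -m creep '[[[0,0,0],[0,0,0]],[[0,0,0],[0,0,0]],[[0,0,0],[0,0,0]],[[0,0,0],[0,0,0]],[[0,0,0],[0,0,0]]]' -1 22; python3 -m creep '[[[0,0,-0.1],[0,0,0]],[[0,0,-0.2],[0,0,0]],[[0,0,-0.35],[0,0,0]],[[0,0,-0.35],[0,0,0]]]'; python3 -m creep '[[[-0.03,-0.554,0.01],[0,0,0.228]],[[-0.03,-0.554,0.01],[0,0,0.228]],[[-0.03,-0.554,0.01],[0,0,0.228]],[[-0.03,-0.554,0.01],[0,0,0.228]],[[-0.03,-0.554,0.01],[0,0,0.228]],[[-0.03,-0.554,0.01],[0,0,0.228]]]'; python3 -m creep '[[[-0.495,-0.537,0],[0,0,0.2]],[[-0.495,-0.537,0],[0,0,0.2]],[[-0.495,-0.537,0],[0,0,0.2]],[[-0.495,-0.537,0],[0,0,0.2]],[[-0.495,-0.537,0],[0,0,0.2]],[[-0.495,-0.537,0],[0,0,0.2]],[[-0.495,-0.537,0],[0,0,0.2]],[[-0.495,-0.537,0],[0,0,0.2]]]';python3 - <<'E'
from plan import *
plan([[(.4933,-.2921,.186,100.1)]])
E
```

```text
t: 10.28
eef_pos: [0.4979, 0.2225, 0.1837]
orientation: [0.0, 0.025, 1.0, 0.0]
contact_force: [0.2, -0.3, 0.1]
opening: 0.426
finger_force: 0.0
t: 10.9
eef_pos: [0.4979, 0.223, 0.1844]
orientation: [0.001, 0.024, 1.0, 0.0]
contact_force: [-0.6, -0.7, 6.9]
opening: 0.298
finger_force: 22.5
t: 11.4
eef_pos: [0.499, 0.2235, 0.3282]
orientation: [0.004, 0.024, 1.0, 0.002]
contact_force: [-0.0, -0.0, 0.0]
opening: 0.297
finger_force: 21.9
t: 12.15
eef_pos: [0.4984, 0.0012, 0.3189]
orientation: [-0.001, 0.373, 0.928, -0.0]
contact_force: [-0.8, -0.5, 0.2]
opening: 0.298
finger_force: 22.0
t: 13.15
eef_pos: [0.493, -0.2895, 0.3193]
orientation: [-0.0, 0.641, 0.768, 0.0]
contact_force: [0.3, 0.7, -0.6]
opening: 0.294
finger_force: 22.0
(0.4933, -0.2921, 0.186, 100.1) -> [-0.0069, -0.0001, 0.3333] [-0.0002, -0.0002, 0.0011] rows>= 2.1
--
```

Place B, then go to D.

```bash
python3 -m creep '[[[-0.003,0,0.1],[0,0,0]],[[-0.003,0,0.2],[0,0,0]],[[-0.003,0,0.27],[0,0,0]],[[-0.003,0,0.31],[0,0,0]],[[-0.003,0,0.333],[0,0,0]],[[-0.003,0,0.333],[0,0,0]]]'; python3 -m creep '[[[0,0,0],[0,0,0]],[[0,0,0],[0,0,0]],[[0,0,0],[0,0,0]]]' -0.3; python3 -m creep '[[[0,0,-0.06],[0,0,0]],[[0,0,-0.2],[0,0,0]],[[0,0,-0.333],[0,0,0]],[[0,0,-0.333],[0,0,0]]]'; python3 -m creep '[[[0.716,0.145,0],[0,0,-0.2]],[[0.716,0.145,0],[0,0,-0.2]],[[0.716,0.145,0],[0,0,-0.2]],[[0.716,0.145,0],[0,0,-0.2]],[[0.716,0.145,0],[0,0,-0.2]],[[0.716,0.145,0],[0,0,-0.2]],[[0.716,0.145,0],[0,0,-0.2]]]' -0.15; python3 -m creep '[[[0.537,0.291,0.1],[0,0,-0.25]],[[0.537,0.291,0.1],[0,0,-0.25]],[[0.537,0.291,0.1],[0,0,-0.25]],[[0.537,0.291,0.1],[0,0,-0.25]],[[0.537,0.291,0.1],[0,0,-0.25]],[[0.537,0.291,0.1],[0,0,-0.25]],[[0.537,0.291,0.1],[0,0,-0.25]]]'; python3 - <<'E'
from plan import *
plan([[(.4265,.2329,.184,181)]])
E
```

```text
t: 13.9
eef_pos: [0.4931, -0.2921, 0.1864]
orientation: [-0.0, 0.642, 0.767, -0.0]
contact_force: [-0.3, -0.2, 0.1]
opening: 0.298
finger_force: 22.0
t: 14.28
eef_pos: [0.493, -0.2925, 0.1869]
orientation: [0.001, 0.642, 0.767, 0.0]
contact_force: [-0.0, 0.7, 0.6]
opening: 0.353
finger_force: 0.0
t: 14.78
eef_pos: [0.4942, -0.2932, 0.3242]
orientation: [0.004, 0.642, 0.767, 0.001]
contact_force: [1.0, -0.6, 0.0]
opening: 0.352
finger_force: 0.0
t: 15.65
eef_pos: [0.4993, -0.0004, 0.319]
orientation: [-0.0, 0.373, 0.928, -0.0]
contact_force: [0.2, 0.5, 0.0]
opening: 0.421
finger_force: 0.0
t: 16.52
eef_pos: [0.426, 0.231, 0.2796]
orientation: [0.0, -0.008, 1.0, -0.0]
contact_force: [0.1, -0.3, -0.1]
opening: 0.424
finger_force: 0.0
(0.4265, 0.2329, 0.184, 181) -> [-0.0014, 0.0048, 0.239] [-0.0, 0.0, -0.0004] rows>= 1.5
--
```

Clean. Next the D cycle through placing, then hover over C.

```bash
python3 -m creep '[[[0,0.002,0.1],[0,0,0]],[[0,0.002,0.18],[0,0,0]],[[0,0.002,0.22],[0,0,0]],[[0,0.002,0.24],[0,0,0]],[[0,0.002,0.24],[0,0,0]]]'; python3 -m creep '[[[0,0,0],[0,0,0]],[[0,0,0],[0,0,0]],[[0,0,0],[0,0,0]],[[0,0,0],[0,0,0]],[[0,0,0],[0,0,0]]]' -1 22; python3 -m creep '[[[0,0,-0.1],[0,0,0]],[[0,0,-0.2],[0,0,0]],[[0,0,-0.35],[0,0,0]],[[0,0,-0.35],[0,0,0]]]'; python3 -m creep '[[[-0.174,-0.585,0.01],[0,0,0.25]],[[-0.174,-0.585,0.01],[0,0,0.25]],[[-0.174,-0.585,0.01],[0,0,0.25]],[[-0.174,-0.585,0.01],[0,0,0.25]],[[-0.174,-0.585,0.01],[0,0,0.25]],[[-0.174,-0.585,0.01],[0,0,0.25]],[[-0.174,-0.585,0.01],[0,0,0.25]]]'; python3 -m creep '[[[-0.363,-0.719,0],[0,0,0.2]],[[-0.363,-0.719,0],[0,0,0.2]],[[-0.363,-0.719,0],[0,0,0.2]],[[-0.363,-0.719,0],[0,0,0.2]],[[-0.363,-0.719,0],[0,0,0.2]],[[-0.363,-0.719,0],[0,0,0.2]],[[-0.363,-0.719,0],[0,0,0.2]],[[-0.363,-0.719,0],[0,0,0.2]],[[-0.363,-0.719,0],[0,0,0.2]]]';python3 - <<'E'
from plan import *
plan([[(.4047,-.3079,.186,100.1)]])
E
```

```text
t: 17.15
eef_pos: [0.4256, 0.2331, 0.1837]
orientation: [0.0, -0.01, 1.0, 0.0]
contact_force: [0.6, 0.0, -0.0]
opening: 0.429
finger_force: 0.0
t: 17.77
eef_pos: [0.4255, 0.2335, 0.1843]
orientation: [0.001, -0.01, 1.0, 0.0]
contact_force: [0.1, -1.2, 6.8]
opening: 0.299
finger_force: 22.5
t: 18.27
eef_pos: [0.4265, 0.2341, 0.3278]
orientation: [0.004, -0.01, 1.0, 0.002]
contact_force: [-0.1, -0.1, -0.9]
opening: 0.299
finger_force: 22.0
t: 19.15
eef_pos: [0.499, 0.0019, 0.3191]
orientation: [-0.001, 0.372, 0.928, -0.0]
contact_force: [0.4, -0.7, 0.2]
opening: 0.298
finger_force: 22.0
t: 20.27
eef_pos: [0.4055, -0.3058, 0.3195]
orientation: [-0.0, 0.641, 0.768, 0.0]
contact_force: [-0.6, 0.8, -0.4]
opening: 0.297
finger_force: 22.1
(0.4047, -0.3079, 0.186, 100.1) -> [-0.0049, -0.0029, 0.3337] [-0.0001, -0.0001, 0.0011] rows>= 2.1
--
```

```bash
python3 -m creep '[[[-0.002,-0.001,0.1],[0,0,0]],[[-0.002,-0.001,0.2],[0,0,0]],[[-0.002,-0.001,0.27],[0,0,0]],[[-0.002,-0.001,0.31],[0,0,0]],[[-0.002,-0.001,0.333],[0,0,0]],[[-0.002,-0.001,0.333],[0,0,0]]]'; python3 -m creep '[[[0,0,0],[0,0,0]],[[0,0,0],[0,0,0]],[[0,0,0],[0,0,0]]]' -0.3; python3 -m creep '[[[0,0,-0.06],[0,0,0]],[[0,0,-0.2],[0,0,0]],[[0,0,-0.333],[0,0,0]],[[0,0,-0.333],[0,0,0]]]'; python3 -m creep '[[[0.716,0.37,0],[0,0,-0.2]],[[0.716,0.37,0],[0,0,-0.2]],[[0.716,0.37,0],[0,0,-0.2]],[[0.716,0.37,0],[0,0,-0.2]],[[0.716,0.37,0],[0,0,-0.2]],[[0.716,0.37,0],[0,0,-0.2]],[[0.716,0.37,0],[0,0,-0.2]]]' -0.15; python3 -m creep '[[[0.646,0.445,0.1],[0,0,-0.161]],[[0.646,0.445,0.1],[0,0,-0.161]],[[0.646,0.445,0.1],[0,0,-0.161]],[[0.646,0.445,0.1],[0,0,-0.161]],[[0.646,0.445,0.1],[0,0,-0.161]],[[0.646,0.445,0.1],[0,0,-0.161]],[[0.646,0.445,0.1],[0,0,-0.161]],[[0.646,0.445,0.1],[0,0,-0.161]]]'; python3 - <<'E'
from plan import *
plan([[(.4377,.3075,.184,165)]])
E
```

```text
t: 21.02
eef_pos: [0.405, -0.308, 0.1864]
orientation: [0.0, 0.642, 0.767, 0.0]
contact_force: [-0.5, 0.0, -0.5]
opening: 0.298
finger_force: 22.0
t: 21.4
eef_pos: [0.4048, -0.3082, 0.1868]
orientation: [0.0, 0.642, 0.767, 0.0]
contact_force: [1.1, 0.2, -1.0]
opening: 0.353
finger_force: 0.0
t: 21.9
eef_pos: [0.4058, -0.309, 0.3237]
orientation: [0.004, 0.642, 0.767, 0.0]
contact_force: [0.4, 0.0, 0.1]
opening: 0.349
finger_force: 0.0
t: 22.78
eef_pos: [0.4996, 0.0003, 0.3187]
orientation: [-0.001, 0.373, 0.928, -0.0]
contact_force: [-0.8, -0.3, -0.6]
opening: 0.428
finger_force: 0.0
t: 23.78
eef_pos: [0.4374, 0.3054, 0.2794]
orientation: [-0.0, 0.131, 0.991, -0.0]
contact_force: [-0.0, -0.8, -0.4]
opening: 0.425
finger_force: 0.0
(0.4377, 0.3075, 0.184, 165) -> [0.0007, 0.0055, 0.2386] [-0.0002, -0.0001, -0.0001] rows>= 1.5
--
```

```bash
python3 -m creep '[[[0,0.002,0.1],[0,0,0]],[[0,0.002,0.18],[0,0,0]],[[0,0.002,0.22],[0,0,0]],[[0,0.002,0.24],[0,0,0]],[[0,0.002,0.24],[0,0,0]]]'; python3 -m creep '[[[0,0,0],[0,0,0]],[[0,0,0],[0,0,0]],[[0,0,0],[0,0,0]],[[0,0,0],[0,0,0]],[[0,0,0],[0,0,0]]]' -1 22; python3 -m creep '[[[0,0,-0.1],[0,0,0]],[[0,0,-0.2],[0,0,0]],[[0,0,-0.35],[0,0,0]],[[0,0,-0.35],[0,0,0]]]'; python3 -m creep '[[[-0.349,-0.702,0.01],[0,0,0.161]],[[-0.349,-0.702,0.01],[0,0,0.161]],[[-0.349,-0.702,0.01],[0,0,0.161]],[[-0.349,-0.702,0.01],[0,0,0.161]],[[-0.349,-0.702,0.01],[0,0,0.161]],[[-0.349,-0.702,0.01],[0,0,0.161]],[[-0.349,-0.702,0.01],[0,0,0.161]]]'; python3 -m creep '[[[-0.225,-0.62,0],[0,0,0.2]],[[-0.225,-0.62,0],[0,0,0.2]],[[-0.225,-0.62,0],[0,0,0.2]],[[-0.225,-0.62,0],[0,0,0.2]],[[-0.225,-0.62,0],[0,0,0.2]],[[-0.225,-0.62,0],[0,0,0.2]],[[-0.225,-0.62,0],[0,0,0.2]],[[-0.225,-0.62,0],[0,0,0.2]]]';python3 - <<'E'
from plan import *
plan([[(.3927,-.2409,.186,100.1)]])
E
```

```text
t: 24.4
eef_pos: [0.4374, 0.3078, 0.1837]
orientation: [0.0, 0.13, 0.992, -0.0]
contact_force: [0.4, -0.3, 1.0]
opening: 0.428
finger_force: 0.0
t: 25.02
eef_pos: [0.4374, 0.3084, 0.1844]
orientation: [0.001, 0.129, 0.992, 0.0]
contact_force: [0.3, -1.0, 6.0]
opening: 0.301
finger_force: 22.4
t: 25.52
eef_pos: [0.4383, 0.3091, 0.3281]
orientation: [0.003, 0.129, 0.992, 0.003]
contact_force: [0.3, 0.3, -1.5]
opening: 0.299
finger_force: 21.8
t: 26.4
eef_pos: [0.4995, 0.0008, 0.3188]
orientation: [-0.001, 0.374, 0.927, -0.0]
contact_force: [-0.5, 0.4, -0.6]
opening: 0.297
finger_force: 21.9
t: 27.4
eef_pos: [0.3937, -0.2389, 0.3194]
orientation: [-0.0, 0.641, 0.768, 0.0]
contact_force: [0.6, -0.3, -0.3]
opening: 0.3
finger_force: 22.0
(0.3927, -0.2409, 0.186, 100.1) -> [-0.0045, -0.0034, 0.3336] [-0.0, -0.0001, 0.0011] rows>= 2.1
--
```

```bash
python3 -m creep '[[[-0.002,-0.001,0.1],[0,0,0]],[[-0.002,-0.001,0.2],[0,0,0]],[[-0.002,-0.001,0.27],[0,0,0]],[[-0.002,-0.001,0.31],[0,0,0]],[[-0.002,-0.001,0.333],[0,0,0]],[[-0.002,-0.001,0.333],[0,0,0]]]'; python3 -m creep '[[[0,0,0],[0,0,0]],[[0,0,0],[0,0,0]],[[0,0,0],[0,0,0]]]' -0.3; python3 -m creep '[[[0,0,-0.06],[0,0,0]],[[0,0,-0.2],[0,0,0]],[[0,0,-0.333],[0,0,0]],[[0,0,-0.333],[0,0,0]]]'; python3 -m creep '[[[0.546,0.37,0],[0,0,-0.2]],[[0.546,0.37,0],[0,0,-0.2]],[[0.546,0.37,0],[0,0,-0.2]],[[0.546,0.37,0],[0,0,-0.2]],[[0.546,0.37,0],[0,0,-0.2]],[[0.546,0.37,0],[0,0,-0.2]]]' -0.15; python3 -m creep '[[[0.763,0.595,0.1],[0,0,-0.2]],[[0.763,0.595,0.1],[0,0,-0.2]],[[0.763,0.595,0.1],[0,0,-0.2]],[[0.763,0.595,0.1],[0,0,-0.2]],[[0.763,0.595,0.1],[0,0,-0.2]],[[0.763,0.595,0.1],[0,0,-0.2]],[[0.763,0.595,0.1],[0,0,-0.2]],[[0.763,0.595,0.1],[0,0,-0.2]],[[0.763,0.595,0.1],[0,0,-0.2]]]'; python3 - <<'E'
from plan import *
from meas import *
plan([[(.4459,.3831,.184,172)]])
p,d=shot("top","2");im=p[:,:,::-1].copy()
cv2.imwrite("pics/c2.png",cv2.resize(im[240:340,110:410],None,fx=2.6,fy=2.6,interpolation=cv2.INTER_CUBIC))
E
```

```text
t: 28.15
eef_pos: [0.3931, -0.2411, 0.1863]
orientation: [-0.0, 0.642, 0.767, 0.0]
contact_force: [0.1, 1.5, -0.6]
opening: 0.294
finger_force: 21.9
t: 28.52
eef_pos: [0.3929, -0.2413, 0.1868]
orientation: [0.0, 0.642, 0.767, 0.0]
contact_force: [-0.3, -0.8, 0.6]
opening: 0.35
finger_force: 0.0
t: 29.02
eef_pos: [0.3939, -0.242, 0.3235]
orientation: [0.004, 0.642, 0.767, 0.001]
contact_force: [0.2, 0.9, 0.2]
opening: 0.348
finger_force: 0.0
t: 29.78
eef_pos: [0.4997, 0.0004, 0.3187]
orientation: [-0.001, 0.373, 0.928, -0.0]
contact_force: [-0.7, -0.8, 0.5]
opening: 0.427
finger_force: 0.0
t: 30.9
eef_pos: [0.4453, 0.3807, 0.2793]
orientation: [-0.0, 0.07, 0.998, -0.001]
contact_force: [0.8, -0.1, 0.2]
opening: 0.425
finger_force: 0.0
(0.4459, 0.3831, 0.184, 172) -> [-0.0009, 0.0064, 0.2383] [-0.0004, -0.0002, 0.0001] rows>= 1.5
--
```

View pics/c2.png

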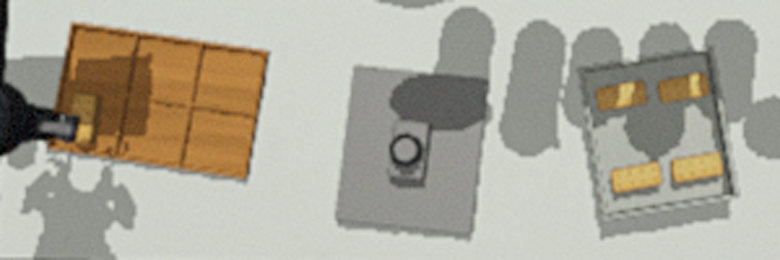

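Four biscuits lie flat in the box's corners, at (622,95), (683,87), (637,178) and (697,168) in the crop, with the middle clear. Biscuit E at (88,115) is the last one in the tray, and the compartment above it at (105,70) looks empty.

```bash
python3 -m creep '[[[0,0.003,0.1],[0,0,0]],[[0,0.003,0.18],[0,0,0]],[[0,0.003,0.22],[0,0,0]],[[0,0.003,0.24],[0,0,0]],[[0,0.003,0.24],[0,0,0]]]'; python3 -m creep '[[[0,0,0],[0,0,0]],[[0,0,0],[0,0,0]],[[0,0,0],[0,0,0]],[[0,0,0],[0,0,0]],[[0,0,0],[0,0,0]]]' -1 22; python3 -m creep '[[[0,0,-0.1],[0,0,0]],[[0,0,-0.2],[0,0,0]],[[0,0,-0.35],[0,0,0]],[[0,0,-0.35],[0,0,0]]]'; python3 -m creep '[[[-0.267,-0.93,0.01],[0,0,0.2]],[[-0.267,-0.93,0.01],[0,0,0.2]],[[-0.267,-0.93,0.01],[0,0,0.2]],[[-0.267,-0.93,0.01],[0,0,0.2]],[[-0.267,-0.93,0.01],[0,0,0.2]],[[-0.267,-0.93,0.01],[0,0,0.2]],[[-0.267,-0.93,0.01],[0,0,0.2]],[[-0.267,-0.93,0.01],[0,0,0.2]],[[-0.267,-0.93,0.01],[0,0,0.2]]]'; python3 -m creep '[[[-0.292,-0.527,0],[0,0,0.2]],[[-0.292,-0.527,0],[0,0,0.2]],[[-0.292,-0.527,0],[0,0,0.2]],[[-0.292,-0.527,0],[0,0,0.2]],[[-0.292,-0.527,0],[0,0,0.2]],[[-0.292,-0.527,0],[0,0,0.2]],[[-0.292,-0.527,0],[0,0,0.2]],[[-0.292,-0.527,0],[0,0,0.2]]]';python3 - <<'E'
from plan import *
plan([[(.4375,-.2329,.186,100.1)]])
E
```

```text
t: 31.58
eef_pos: [0.4453, 0.3839, 0.1838]
orientation: [0.0, 0.069, 0.998, 0.0]
contact_force: [0.8, -0.3, 0.2]
opening: 0.424
finger_force: 0.0
t: 32.2
eef_pos: [0.4453, 0.3845, 0.1844]
orientation: [0.001, 0.068, 0.998, 0.001]
contact_force: [-0.7, -1.0, 6.1]
opening: 0.298
finger_force: 22.1
t: 32.7
eef_pos: [0.4461, 0.3853, 0.3284]
orientation: [0.003, 0.068, 0.998, 0.003]
contact_force: [0.3, -0.0, -0.6]
opening: 0.3
finger_force: 21.6
t: 33.83
eef_pos: [0.4997, 0.0022, 0.3192]
orientation: [-0.0, 0.373, 0.928, -0.0]
contact_force: [0.5, 0.2, -0.7]
opening: 0.302
finger_force: 21.7
t: 34.83
eef_pos: [0.4386, -0.2306, 0.3195]
orientation: [-0.0, 0.641, 0.768, 0.0]
contact_force: [-0.5, 0.4, -0.1]
opening: 0.301
finger_force: 21.7
(0.4375, -0.2329, 0.186, 100.1) -> [-0.0052, -0.0037, 0.3337] [-0.0, -0.0001, 0.0011] rows>= 2.1
--
```

```bash
python3 -m creep '[[[-0.002,-0.001,0.1],[0,0,0]],[[-0.002,-0.001,0.2],[0,0,0]],[[-0.002,-0.001,0.27],[0,0,0]],[[-0.002,-0.001,0.31],[0,0,0]],[[-0.002,-0.001,0.333],[0,0,0]],[[-0.002,-0.001,0.333],[0,0,0]]]'; python3 -m creep '[[[0,0,0],[0,0,0]],[[0,0,0],[0,0,0]],[[0,0,0],[0,0,0]]]' -0.3; python3 -m creep '[[[0,0,-0.06],[0,0,0]],[[0,0,-0.2],[0,0,0]],[[0,0,-0.333],[0,0,0]],[[0,0,-0.333],[0,0,0]]]'; python3 -m creep '[[[0.546,0.256,0],[0,0,-0.2]],[[0.546,0.256,0],[0,0,-0.2]],[[0.546,0.256,0],[0,0,-0.2]],[[0.546,0.256,0],[0,0,-0.2]],[[0.546,0.256,0],[0,0,-0.2]],[[0.546,0.256,0],[0,0,-0.2]]]' 1; python3 -m creep '[[[0.6,0.42,0],[0,0,-0.2]],[[0.6,0.42,0],[0,0,-0.2]],[[0.6,0.42,0],[0,0,-0.2]],[[0.6,0.42,0],[0,0,-0.2]],[[0.6,0.42,0],[0,0,-0.2]],[[0.6,0.42,0],[0,0,-0.2]],[[0.6,0.42,0],[0,0,-0.2]]]'; python3 - <<'E'
from plan import *
from meas import *
p,d=shot("top","3");im=p[:,:,::-1].copy()
p,_=shot("side","3")
a=cv2.resize(im[240:340,110:410],None,fx=2.6,fy=2.6,interpolation=cv2.INTER_CUBIC);b=cv2.resize(p[230:330,80:440,::-1],(780,217+0),interpolation=cv2.INTER_CUBIC)
cv2.imwrite("pics/c3.png",np.vstack([a,b]))
W=cloud("top",d);z=W[:,:,2]
for lo,hi,zz in((.03,.055,.046),(.055,.09,.069)):
    m=((z>lo)&(z<hi)).astype(np.uint8)*255;m[:250]=0;m[335:]=0;m[:,:225]=0;m[:,310:]=0
    print(rects("top",m,zz,5,1e4))
m=((z>.03)&(z<.09)).astype(np.uint8)*255;m[:250]=0;m[335:]=0;m[:,:225]=0;m[:,310:]=0
v,u=np.nonzero(m);P=W[v,u];print(np.c_[P.round(3)][::6]);print(cv2.minAreaRect((P[:,:2]*1000).astype(np.float32)))
E
```

```text
t: 35.58
eef_pos: [0.4381, -0.2327, 0.1863]
orientation: [-0.0, 0.642, 0.767, -0.0]
contact_force: [-0.5, 0.9, -0.6]
opening: 0.297
finger_force: 21.7
t: 35.95
eef_pos: [0.438, -0.2329, 0.1868]
orientation: [0.0, 0.642, 0.767, 0.0]
contact_force: [0.0, -0.0, 0.6]
opening: 0.354
finger_force: 0.0
t: 36.45
eef_pos: [0.4391, -0.2335, 0.3237]
orientation: [0.004, 0.642, 0.767, 0.001]
contact_force: [0.6, 0.3, -0.6]
opening: 0.349
finger_force: 0.0
t: 37.2
eef_pos: [0.4997, 0.0002, 0.3188]
orientation: [-0.001, 0.373, 0.928, -0.0]
contact_force: [0.3, 0.0, -0.0]
opening: 0.998
finger_force: 0.0
t: 38.08
eef_pos: [0.4437, 0.2862, 0.3191]
orientation: [-0.0, 0.069, 0.998, -0.0]
contact_force: [-0.3, -0.2, -0.1]
opening: 1.0
finger_force: 0.0
[(268, 297, array([0.4206, 0.0041]), (421, 7), 63, 41, -5.6)]
[(266, 297, array([0.4208, 0.0075]), (421, 8), 34, 31, -89.2)]
[[ 0.454  0.022  0.038]
 [ 0.451  0.01   0.042]
 [ 0.451 -0.008  0.04 ]
 [ 0.448  0.009  0.043]
 [ 0.448 -0.008  0.041]
 [ 0.445  0.014  0.049]
 [ 0.445 -0.003  0.045]
 [ 0.442  0.02   0.046]
 [ 0.442  0.003  0.047]
 [ 0.443 -0.01
[... 467 characters left out ...]
[ 0.417  0.021  0.069]
 [ 0.417  0.005  0.068]
 [ 0.417 -0.009  0.042]
 [ 0.414  0.013  0.068]
 [ 0.414 -0.003  0.064]
 [ 0.411  0.022  0.064]
 [ 0.411  0.004  0.069]
 [ 0.411 -0.009  0.044]
 [ 0.408  0.014  0.063]
 [ 0.409 -0.004  0.066]
 [ 0.405  0.025  0.044]
 [ 0.406  0.005  0.062]
 [ 0.406 -0.01   0.046]
 [ 0.402  0.014  0.04 ]
 [ 0.403 -0.004  0.045]
 [ 0.399  0.019  0.046]
 [ 0.4    0.002  0.047]
 [ 0.396  0.025  0.042]
 [ 0.397  0.008  0.044]
 [ 0.397 -0.009  0.041]
 [ 0.394  0.013  0.045]
 [ 0.394 -0.005  0.05 ]
 [ 0.391  0.016  0.044]
 [ 0.391 -0.001  0.041]
 [ 0.388 -0.004  0.042]]
((420.88970947265625, 8.341598510742188), (40.76136016845703, 63.56943893432617), 84.56259155273438)
```

View pics/c3.png

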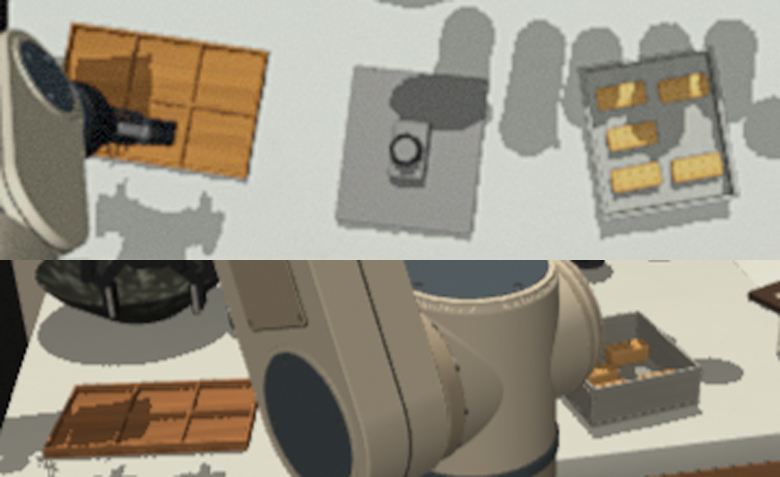

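All five biscuits lie in a single layer in the box, at (622,95), (683,87), (632,136), (637,178) and (697,168) in the crop, and the tray is empty. The lid has been knocked about 20 mm toward the robot: its block is now at (0.421, 0.008) with yaw −5.5°.

```bash
python3 - <<'E'
from plan import *
L=(.421,.0083)
plan([[(*L,.29,174.5)],[(*L,.197,174.5)],[(*L,.31,174.5)],[(.443,-.2665,.31,190.1)],[(.443,-.2665,.24,190.1)]])
E
```

```text
(0.421, 0.0083, 0.29, 174.5) -> [-0.0399, -0.6953, 0.0737] [-0.0002, -0.0002, -0.0138] rows>= 4.5
--
(0.421, 0.0083, 0.197, 174.5) -> [0.0, -0.0, 0.2325] [0.0, 0.0, 0.0] rows>= 1.5
--
(0.421, 0.0083, 0.31, 174.5) -> [0.0, 0.0, -0.2825] [0.0, 0.0, 0.0] rows>= 1.8
--
(0.443, -0.2665, 0.31, 190.1) -> [-0.1206, -0.6786, -0.0] [-0.0, 0.0, -0.0867] rows>= 4.4
--
(0.443, -0.2665, 0.24, 190.1) -> [-0.0, -0.0, 0.175] [0.0, 0.0, 0.0] rows>= 1.1
--
```

```bash
python3 -m creep '[[[-0.04,-0.695,0.074],[0,0,-0.014]],[[-0.04,-0.695,0.074],[0,0,-0.014]],[[-0.04,-0.695,0.074],[0,0,-0.014]],[[-0.04,-0.695,0.074],[0,0,-0.014]],[[-0.04,-0.695,0.074],[0,0,-0.014]],[[-0.04,-0.695,0.074],[0,0,-0.014]],[[-0.04,-0.695,0.074],[0,0,-0.014]],[[-0.04,-0.695,0.074],[0,0,-0.014]]]' 0.5 60; python3 - <<'E'
from plan import *
plan([[(.421,.0083,.197,174.5)]])
E
```

```text
t: 39.17
eef_pos: [0.4215, 0.0106, 0.2901]
orientation: [0.0, 0.046, 0.999, 0.0]
contact_force: [1.1, 0.4, 0.1]
opening: 0.752
finger_force: 0.0
(0.421, 0.0083, 0.197, 174.5) -> [0.0008, -0.0059, 0.2327] [0.0, 0.0001, 0.0012] rows>= 1.5
--
```

```bash
python3 -m creep '[[[0,-0.002,0.08],[0,0,0]],[[0,-0.002,0.15],[0,0,0]],[[0,-0.002,0.2],[0,0,0]],[[0,-0.002,0.232],[0,0,0]],[[0,-0.002,0.232],[0,0,0]]]'; python3 -m creep '[[[0,0,0],[0,0,0]],[[0,0,0],[0,0,0]],[[0,0,0],[0,0,0]],[[0,0,0],[0,0,0]],[[0,0,0],[0,0,0]],[[0,0,0],[0,0,0]]]' -1 60;  python3 -m creep '[[[0,0,-0.06],[0,0,0]],[[0,0,-0.16],[0,0,0]],[[0,0,-0.283],[0,0,0]],[[0,0,-0.283],[0,0,0]],[[0,0,-0.283],[0,0,0]]]'; python3 - <<'E'
from plan import *
s=manip.read_state();print(s["contact_force"],s["ft_torque"])
plan([[(.443,-.2665,.31,190.1)]])
E
```

```text
t: 39.8
eef_pos: [0.4212, 0.0098, 0.1966]
orientation: [-0.001, 0.046, 0.999, -0.0]
contact_force: [-0.3, 0.2, 0.6]
opening: 0.749
finger_force: 0.0
t: 40.55
eef_pos: [0.4216, 0.0094, 0.198]
orientation: [0.001, 0.047, 0.999, 0.0]
contact_force: [-0.3, 2.2, 7.1]
opening: 0.458
finger_force: 61.6
t: 41.18
eef_pos: [0.4208, 0.0093, 0.31]
orientation: [-0.0, 0.047, 0.999, -0.0]
contact_force: [-0.0, -0.3, -3.6]
opening: 0.454
finger_force: 61.9
[-0.01860161 -0.33412892 -3.55285016] [0.00240037 0.02605352 0.03002113]
(0.443, -0.2665, 0.31, 190.1) -> [-0.1194, -0.6813, 0.0001] [-0.0, -0.0, -0.0858] rows>= 4.4
--
```

```bash
python3 -m creep '[[[-0.03,-0.14,0],[0,0,-0.02]],[[-0.06,-0.28,0],[0,0,-0.04]],[[-0.08,-0.42,0],[0,0,-0.06]],[[-0.1,-0.56,0],[0,0,-0.075]],[[-0.119,-0.681,0],[0,0,-0.086]],[[-0.119,-0.681,0],[0,0,-0.086]],[[-0.119,-0.681,0],[0,0,-0.086]],[[-0.119,-0.681,0],[0,0,-0.086]]]'; python3 - <<'E'
from plan import *
from meas import *
plan([[(.443,-.2665,.25,190.1)]])
p,d=shot("top","4");q,_=shot("side","4")
a=cv2.resize(p[240:350,300:430,::-1],None,fx=3,fy=3,interpolation=cv2.INTER_CUBIC);b=cv2.resize(q[190:320,310:440,::-1],(390,330),interpolation=cv2.INTER_CUBIC)
cv2.imwrite("pics/c4.png",np.hstack([a,b]))
E
```

```text
t: 42.18
eef_pos: [0.443, -0.2651, 0.3093]
orientation: [-0.001, -0.089, 0.996, 0.001]
contact_force: [0.6, 0.5, -2.7]
opening: 0.457
finger_force: 62.2
(0.443, -0.2665, 0.25, 190.1) -> [0.0003, -0.0036, 0.1483] [0.0006, -0.0006, 0.0006] rows>= 0.9
--
```

View pics/c4.png

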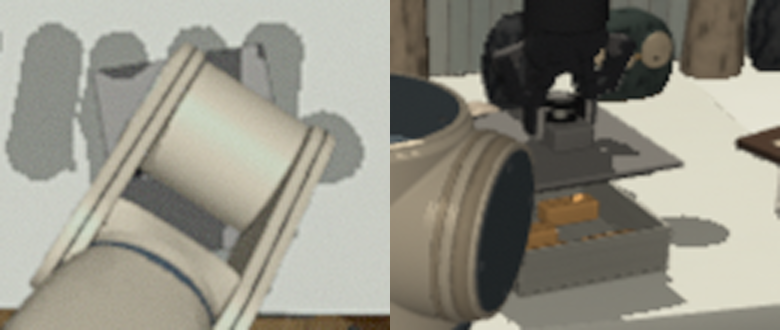

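The side view shows the lid held level at (565,140), parallel to the box below it. I'll lower it.

```bash
python3 -m creep '[[[0,-0.001,0.05],[0,0,0]],[[0,-0.001,0.09],[0,0,0]],[[0,-0.001,0.12],[0,0,0]],[[0,-0.001,0.14],[0,0,0]],[[0,-0.001,0.155],[0,0,0]],[[0,-0.001,0.155],[0,0,0]]]'; python3 -m creep '[[[0,0,0.006],[0,0,0]],[[0,0,0.012],[0,0,0]],[[0,0,0.017],[0,0,0]],[[0,0,0.02],[0,0,0]],[[0,0,0.023],[0,0,0]],[[0,0,0.023],[0,0,0]]]'
```

```text
t: 43.02
eef_pos: [0.4434, -0.2667, 0.248]
orientation: [-0.0, -0.088, 0.996, 0.0]
contact_force: [0.4, 0.2, -3.3]
opening: 0.451
finger_force: 62.2
t: 43.78
eef_pos: [0.4435, -0.2667, 0.24]
orientation: [0.0, -0.088, 0.996, -0.0]
contact_force: [-2.6, 1.5, 9.4]
opening: 0.452
finger_force: 63.7
```

```bash
python3 -m creep '[[[0,0,0],[0,0,0]],[[0,0,0],[0,0,0]],[[0,0,0],[0,0,0]],[[0,0,0],[0,0,0]]]' 0.5; python3 -m creep '[[[0,0,-0.06],[0,0,0]],[[0,0,-0.15],[0,0,0]],[[0,0,-0.2],[0,0,0]],[[0,0,-0.2],[0,0,0]]]'; python3 -m creep '[[[0,0,0],[0,0,0]],[[0,0,0],[0,0,0]],[[0,0,0],[0,0,0]],[[0,0,0],[0,0,0]],[[0,0,0],[0,0,0]],[[0,0,0],[0,0,0]],[[0,0,0],[0,0,0]],[[0,0,0],[0,0,0]]]' -1 40; python3 - <<'E'
from plan import *
from meas import *
plan([[(.4432,-.2667,.286,190.1)]])
q,_=shot("side","5")
cv2.imwrite("pics/c5.png",cv2.resize(q[190:320,310:440,::-1],(520,520),interpolation=cv2.INTER_CUBIC))
E
```

```text
t: 44.28
eef_pos: [0.4435, -0.2668, 0.2391]
orientation: [-0.0, -0.088, 0.996, 0.0]
contact_force: [0.4, 0.3, -0.4]
opening: 0.75
finger_force: 0.0
t: 44.78
eef_pos: [0.4439, -0.267, 0.3205]
orientation: [0.001, -0.088, 0.996, -0.001]
contact_force: [0.6, -0.6, -0.5]
opening: 0.748
finger_force: 0.0
t: 45.78
eef_pos: [0.4435, -0.2668, 0.3192]
orientation: [0.0, -0.088, 0.996, -0.0]
contact_force: [0.0, 0.0, 0.5]
opening: 0.001
finger_force: 0.0
(0.4432, -0.2667, 0.286, 190.1) -> [0.0006, 0.0003, 0.0829] [-0.0, 0.0, 0.0003] rows>= 0.5
--
```

View pics/c5.png

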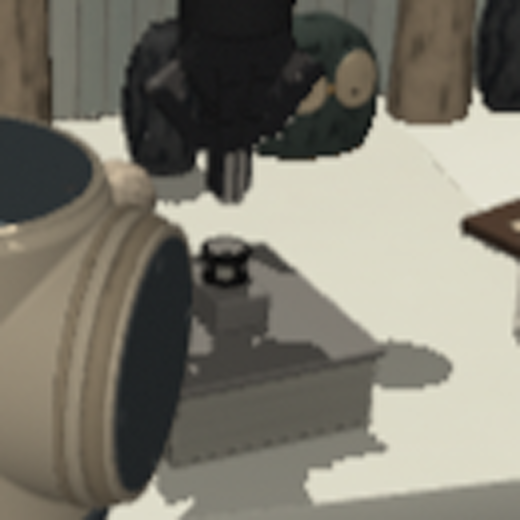

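The lid plate lies flush on the box and the shut fingers at (230,190) are right above the pump head at (226,248).

```bash
python3 -m creep '[[[0,0,0.04],[0,0,0]],[[0,0,0.07],[0,0,0]],[[0,0,0.085],[0,0,0]],[[0,0,0.085],[0,0,0]]]'; python3 -m creep '[[[0,0,0.01],[0,0,0]],[[0,0,0.02],[0,0,0]],[[0,0,0.028],[0,0,0]],[[0,0,0.028],[0,0,0]]]';  python3 -m creep '[[[0,0,0.004],[0,0,0]],[[0,0,0.008],[0,0,0]],[[0,0,0.008],[0,0,0]]]'
```

```text
t: 46.32
eef_pos: [0.4432, -0.2666, 0.2844]
orientation: [-0.001, -0.088, 0.996, 0.001]
contact_force: [-2.0, 0.6, 2.0]
opening: 0.003
finger_force: 1.0
t: 46.82
eef_pos: [0.4435, -0.2668, 0.274]
orientation: [0.0, -0.088, 0.996, -0.0]
contact_force: [-2.8, 1.0, 5.9]
opening: 0.001
finger_force: 3.1
t: 47.2
eef_pos: [0.4435, -0.2667, 0.271]
orientation: [0.0, -0.088, 0.996, -0.0]
contact_force: [-2.4, 0.8, 7.7]
opening: -0.002
finger_force: 3.8
```

```bash
python3 -m creep '[[[0,0,0.004],[0,0,0]],[[0,0,0.008],[0,0,0]],[[0,0,0.008],[0,0,0]]]'
```

```text
t: 47.58
eef_pos: [0.4436, -0.2668, 0.2701]
orientation: [0.0, -0.088, 0.996, -0.0]
contact_force: [-9.4, 4.9, 34.7]
opening: -0.002
finger_force: 16.8
```

The head reached its stop, where the force jumped to 35 N. Now I'll let it up fully, make the second stroke and retreat.

```bash
python3 -m creep '[[[0,0,-0.04],[0,0,0]],[[0,0,-0.075],[0,0,0]],[[0,0,-0.075],[0,0,0]],[[0,0,-0.075],[0,0,0]],[[0,0,-0.075],[0,0,0]],[[0,0,-0.075],[0,0,0]]]'; python3 -m creep '[[[0,0,0.03],[0,0,0]],[[0,0,0.045],[0,0,0]],[[0,0,0.058],[0,0,0]],[[0,0,0.066],[0,0,0]],[[0,0,0.07],[0,0,0]],[[0,0,0.073],[0,0,0]],[[0,0,0.073],[0,0,0]]]'
```

```text
t: 48.32
eef_pos: [0.4434, -0.2667, 0.297]
orientation: [-0.0, -0.088, 0.996, 0.0]
contact_force: [0.7, -0.8, 1.3]
opening: -0.0
finger_force: 0.0
t: 49.2
eef_pos: [0.4436, -0.2668, 0.2702]
orientation: [0.0, -0.088, 0.996, -0.0]
contact_force: [-6.4, 3.7, 28.1]
opening: 0.004
finger_force: 13.7
```

```bash
python3 -m creep '[[[0,0,-0.04],[0,0,0]],[[0,0,-0.09],[0,0,0]],[[0,0,-0.2],[0,0,0]],[[0,0,-0.25],[0,0,0]],[[0,0,-0.25],[0,0,0]]]'; python3 -m creep '[[[0,0.5,0],[0,0,0]],[[0,0.6,0],[0,0,0]],[[0,0.8,0],[0,0,0]],[[0,0.8,0],[0,0,0]],[[0,0.8,0],[0,0,0]],[[0,0.8,0],[0,0,0]],[[0,0.8,0],[0,0,0]],[[0,0.8,0],[0,0,0]]]'; python3 - <<'E'
from plan import *
from meas import *
p,d=shot("top","6");q,_=shot("side","6");W=cloud("top",d);z=W[:,:,2]
for lo,hi,zz in((.075,.13,.088),(.098,.13,.111),(.05,.075,.062)):
    m=((z>lo)&(z<hi)).astype(np.uint8)*255;m[:245]=0;m[345:]=0;m[:,:310]=0;m[:,420:]=0
    print(zz,rects("top",m,zz,20,1e4),np.median(z[m>0]))
a=cv2.resize(p[240:350,230:410,::-1],(540,330),interpolation=cv2.INTER_CUBIC);b=cv2.resize(q[220:330,330:410,::-1],(240,330),interpolation=cv2.INTER_CUBIC)
cv2.imwrite("pics/c6.png",np.hstack([a,b]))
E
```

```text
t: 49.82
eef_pos: [0.4437, -0.2669, 0.3693]
orientation: [0.001, -0.088, 0.996, -0.001]
contact_force: [-0.5, -0.1, -0.1]
opening: -0.006
finger_force: 0.0
t: 50.82
eef_pos: [0.3873, 0.0472, 0.3679]
orientation: [-0.0, -0.088, 0.996, -0.0]
contact_force: [0.8, -0.2, -0.6]
opening: 0.002
finger_force: 0.0
0.088 [(364, 290, array([ 0.4423, -0.2677]), (442, -268), 63, 40, 10.2)] 0.08829063720018034
0.111 [(365, 290, array([ 0.4423, -0.2681]), (442, -268), 33, 32, -89.3)] 0.1095222234953091
0.062 [(364, 291, array([ 0.4416, -0.2682]), (442, -268), 175, 155, 10.2)] 0.06016633619360179
```

View pics/c6.png

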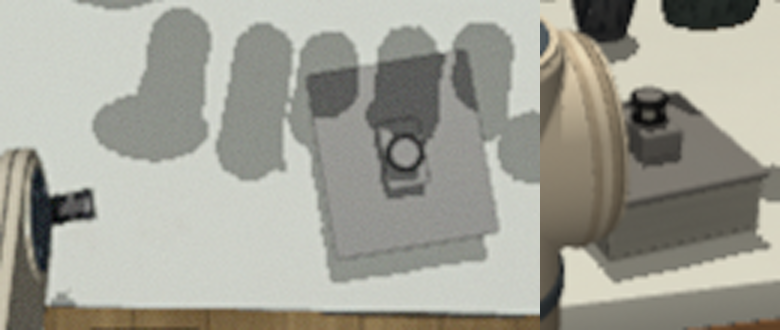

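The lid is seated square and level at (405,155) in the crop, its plate at z of about 61 mm. The pump head is back up at 110 mm, and the robot is clear.

```bash
python3 -c "
from rig import manip
print(manip.close_job())"
```

```text
the job is handed in; nothing more can be done
None
```

I moved all five shortbread fingers from the tray into the steel box in a single layer, seated the lid fully and gave the pump two full strokes to its stop; the job is handed in at about 51 s, and I never went near the jar, ball or tin.

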